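# Lock the serving board into its dock with the tapered pin

### The job

Lock the round serving board into its dock: take the tapered pin out of its stand, put it down through the dock's cover so that it catches the nearer of the two holes in the board's tongue, draw that hole into line and drive the pin fully home in the dock, collar flat on the cover. The tongue's holes are out of line to either side and mostly hidden, so find one by feel with light pressure and never force the pin; then let go, and leave the jar, shaker and cup where they stand.

Things in the scene. Friction and masses are not known exactly. Their poses are not given: they have to be found in the camera images.
- pin: Tapered locking pin, loose, 101 mm long, 0.16 kg, upright in its stand, knob up. Origin: centre of its tip; z runs up to the knob. From the tip: steel taper, 8 mm diameter growing to 13.5 mm at 26 mm; straight 13.5 mm shank to 51 mm; brass collar, 38 mm diameter, 51 to 55 mm; black round knob, 27 mm diameter, 55 to 101 mm (grip it here from above).
- pin_knob (a point): Centre of the pin's black knob (half-way up it), 78 mm above the pin's tip and 27 mm above the underside of its collar.
- pin_collar (a point): Centre of the underside of the pin's collar, 51 mm above its tip; rests on the dock's cover when the pin is fully home, and on the rim of the stand at the start.
- dock: Grey dock with aluminium cover, 84 (x) x 70 (y) x 57 mm high, fixed. Origin under its middle on the worktop, z up. The round wooden serving board (176 mm across, 42 mm high) stands out on its +y side; the board's steel tongue (50 mm wide) lies inside the dock and slides only along the dock's y, 17 mm either way, against 3 N of dry friction. Nothing may press the pin on dock or tongue with more than 40 N.
- dock_mouth (a point): Centre of the round 30 mm clearance hole in the dock's 6 mm thick cover, level with the cover's top, 57 mm above the worktop, straight above the bore; axes as the dock's. Just under the cover lies the tongue, from 42 to 50 mm above the worktop. A pin tip resting on the tongue beside a hole stops 7 mm below this point.
- honey_jar: Bystander: glass honey jar with dark lid, 65 mm across, 86 mm high; origin at the centre of its underside.
- salt_shaker: Bystander: grey salt shaker, 44 mm across, 90 mm high; origin at the centre of its underside.
- espresso_cup: Bystander: green and white espresso cup, 64 mm across (89 mm with handle), 48 mm high; origin at the centre of its underside.
- dock_bore (a point): Centre of the mouth of the 15 mm bore in the dock's block, 41 mm above the worktop; 35 mm deep. The tongue above has two 15 mm holes 22 mm apart along the dock's y, one to each side of this axis at an unknown 5 to 17 mm (so the nearer is 5 to 11 mm off); either may be used. A tip in a tongue hole but beside the bore stops at this height. Fully home, the tip is 35 mm below.
- pin_stand: Fixed round wooden sleeve, 52 mm across at the foot, 55 mm high, with a hole 19 mm wide at the rim, in which the pin stands. Origin at the centre of its underside.
Not all that is in view belongs to the job. What is shaped like the pin but blue, purple or turquoise is not meant.

How it is judged:
On the way:
1. the pin is lifted out of its stand (height (world z) of pin above 0.06 m), for 0.1 s.
At the end, for the whole second after the job is handed in: The pin stands upright (within 4 degrees) and released in the dock, at rest, its collar's underside within 2.5 mm of the cover's top and within 3 mm of the hole's axis, which it can only reach through tongue and bore; jar, shaker and cup stand where they stood (z of pin_collar in the frame of dock_mouth below 0.0025 m and horizontal distance between pin_collar and dock_mouth below 0.003 m and angle between pin's own z axis and vertical below 0.07 rad and linear speed of pin below 0.02 m/s); the robot touches nothing.
It fails at once if the pin is pressed against the dock or the tongue with more than 40 N (contact force between pin and dock above 40 N).
It fails at once if the honey jar is moved more than 20 mm or tipped (distance of honey_jar from where it was at the start of the episode above 0.02 m or angle between honey_jar's own z axis and vertical above 0.3 rad).
It fails at once if the salt shaker is moved more than 20 mm or tipped (distance of salt_shaker from where it was at the start of the episode above 0.02 m or angle between salt_shaker's own z axis and vertical above 0.3 rad).
It fails at once if the espresso cup is moved more than 20 mm or tipped (distance of espresso_cup from where it was at the start of the episode above 0.02 m or angle between espresso_cup's own z axis and vertical above 0.3 rad).
It also fails if it takes over 58 s, if anything falls off the work surface, if the arm or the gripper's body presses on something with over 40 N, if the wrist force passes 120 N, or if a joint passes its speed limit or range.

### The arm

A 6-joint arm with a two-finger parallel gripper is mounted at the origin on a cart in front of the work surface, level with it; the furniture and walls round the work are solid. World frame = base frame: x ahead of the robot, y to its left, z up, the work surface at z = 0. Lengths are in m, angles in rad, forces in N, time in s.
With the tool pointing down it reaches from about 0.375 to 0.975 m from the base axis. Payload 3.8 kg.
Tool frame: the origin (TCP) lies at the very end of the fingers, on their centre line; the grasp point (between the pads) lies ctrl.hold_point_z behind it (ctrl.hold_point_z is the distance from the TCP to the grasp point, in m); y points along the fingers, x is the direction in which the jaws open and shut, and the axes are right-handed (so a half turn about y gives the same grasp; the last joint's range is limited). The gripper opens to 85 mm and grips with 20 to 120 N. Pads are 22 mm wide; open, the fingers measure 114 mm over their backs; the gripper's body (76 mm by 85 mm) begins 54 mm behind the grasp point. The pads swing forward as they close: fully open they stand 13 mm farther back than shut.
Start: joints at [-1.237, 0.264, 1.604, -0, 1.274, -0.037], TCP at [0.245, -0.629, 0.231] pointing down, gripper open.
Joint ranges: [-2.63, 2.63], [-0.94, 2.18], [0.31, 2.57], [-1.31, 4.45], [0, 2.66], [-2.55, 2.55]. Speed limits (rad/s): [2.57, 2.57, 3.14, 3.14, 3.14, 3.14].

### API

Orientations are given as a unit quaternion [x, y, z, w].
In Python, from bench import ctrl, hand, inverse_kinematics, vision, job_done, telemetry gives the robot as it stands. Calls block until the motion is done:
- ctrl.move_ptp(position, orientation): joint-space move of the TCP to a pose.
- ctrl.movel(position, rotation=None, velocity=0.15, until_force=None): straight line of the TCP; rotation=None keeps the orientation; velocity is the mean speed in m/s. With until_force (N) it stops when the force on the tool has changed by that much, and returns True; else False.
- ctrl.movej(angles): joint-space move.
- hand.open_jaws() and hand.close_gripper(): open the fingers fully, or close them until they stop; the grip force is fixed at half the most.
- ctrl.hold(seconds).
- inverse_kinematics(position, orientation): joint angles nearest the present ones, or None.
- vision.grab_frame(name): name is "side" or "top"; returns a dict with "frame" (384x512x3 uint8, red, green, blue), "z_map" (384x512 float32, m along the optical axis (not along the pixel's ray), 0 where there is no reading), "fx", "fy", "cx", "cy" (pixels), "dist_coeffs" ([k1, k2, p1, p2, k3] as OpenCV has them; the pictures are not rectified), "position" and "orientation" of the camera in the world. Camera axes: x right, y down, z forward; pixel columns grow to the right and rows downward; lengths in m; the calibration is good to about 2 mm. A picture is of the moment at which its call begins.
A pose or a line that the arm cannot do raises ctrl.MotionError and nothing moves.
- job_done(): hands the job in, once; it reports no verdict.
Readings, each from a call of its own:
- telemetry.get_clock(): time.
- telemetry.get_joint_positions(): joint angles.
- telemetry.get_joint_velocities(): joint speeds.
- telemetry.get_effort(): joint torques, N m.
- telemetry.get_position(): TCP position.
- telemetry.get_orientation(): TCP orientation.
- telemetry.get_ft_force(): force on the tool from outside, world axes, zero at the start.
- telemetry.get_moment(): the same for the moment, N m.
- telemetry.get_grip_width(): opening from 0.0 (shut) to 1.0 (fully open).
Only numpy, scipy, OpenCV 4.12 (cv2) and the standard library are available. Lean on these libraries where they do the work, as an engineer would, in place of code of your own. Each camera call takes 0.05 s, during which the arm holds its last target. There are 200 camera calls.

## Working session

There is one attempt and no reset: what is moved stays moved. The work goes in short steps, each a Python script; the robot and the scene stay as the last script left them, time stands still between calls to the robot, and variables do not carry over. Pictures are saved under pics/ and viewed, about 8 in all and at most 12, crops included, and the job is handed in when it is done.

```bash
ls; mkdir -p pics
cat > h.py <<'E'
import numpy as np, cv2
from scipy.spatial.transform import Rotation as R
from bench import ctrl, hand, inverse_kinematics, vision, job_done, telemetry as T
def grab(name,save=None):
    f=vision.grab_frame(name)
    if save: cv2.imwrite('pics/'+save,f['frame'][...,::-1])
    return f
def K(f): return np.array([[f['fx'],0,f['cx']],[0,f['fy'],f['cy']],[0,0,1.]])
def ray(f,u,v):
    p=cv2.undistortPoints(np.array([[[u,v]]],float),K(f),np.array(f['dist_coeffs'],float))[0,0]
    return np.array(f['position']), R.from_quat(f['orientation']).apply([p[0],p[1],1.])
def onplane(f,u,v,z):
    o,d=ray(f,u,v); return o+d*(z-o[2])/d[2]
def depthpt(f,u,v):
    o,d=ray(f,u,v); return o+d*float(f['z_map'][int(round(v)),int(round(u))])
def tri(f1,p1,f2,p2):
    A=[];b=[]
    M=np.zeros((3,3));y=np.zeros(3)
    for f,p in((f1,p1),(f2,p2)):
        o,d=ray(f,*p);d=d/np.linalg.norm(d);P=np.eye(3)-np.outer(d,d);M+=P;y+=P@o
    x=np.linalg.solve(M,y); return x
E
python3 - <<'E'
from h import *
import pickle
np.set_printoptions(precision=4,suppress=True)
fs={n:grab(n,n+'0.png') for n in('side','top')}
pickle.dump(fs,open('f0.pkl','wb'))
for n,f in fs.items(): print(n,f['position'],R.from_quat(f['orientation']).as_matrix()[:,2],f['fx'],f['dist_coeffs'])
print(T.get_clock(),T.get_orientation(),ctrl.hold_point_z,T.get_ft_force())
cv2.imwrite('pics/both.png',np.hstack([cv2.resize(fs[n]['frame'][...,::-1],(400,300)) for n in fs]))
E
```

```text
pics
side [0.3201 0.2632 0.8393] [ 0.2411 -0.4402 -0.8649] 461.18476357358406 [-0.1897  0.      0.      0.      0.    ]
top [ 0.3758 -0.1332  0.9988] [ 0.1453  0.0285 -0.989 ] 382.1919617009103 [0.0369 0.     0.     0.     0.    ]
0.1 [-0.5832  0.3999 -0.3987  0.584 ] 0.0187 [0.0337 0.0587 0.3457]
```

View pics/top0.png

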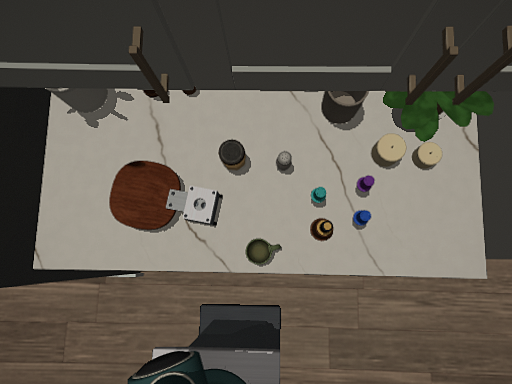

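View pics/side0.png

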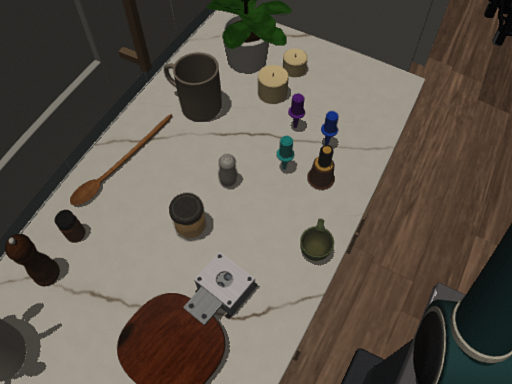

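Top view: the dock is at (202,205) with its hole at (200,204), and the board is to its left. The pin-like candidates are turquoise (319,195), purple (366,184), blue (362,218) and a dark-knobbed one with brass in a wooden stand (322,229). Only the last fits the description. I'll confirm it in an enlarged crop.

Run:
```python
from h import *
import pickle
np.set_printoptions(precision=4,suppress=True)
fs=pickle.load(open('f0.pkl','rb'))
a=fs['top']['frame'][190:270,290:370]; b=fs['side']['frame'][130:200,285:355]
c=fs['top']['frame'][165:245,160:240]; d=fs['side']['frame'][245:325,185:265]
g=lambda im:cv2.resize(np.clip(im.astype(float)*1.6,0,255).astype('uint8')[...,::-1],(300,300),interpolation=cv2.INTER_CUBIC)
cv2.imwrite('pics/crop.png',np.vstack([np.hstack([g(a),g(b)]),np.hstack([g(c),g(d)])]))
t,s=fs['top'],fs['side']
for p in[(326,226),(322,229),(202,205),(185,201)]: print('top',p,depthpt(t,*p))
for p in[(326,152),(322,175),(225,279)]: print('side',p,depthpt(s,*p))
```

```text
top (326, 226) [ 0.4534 -0.2609  0.1056]
top (322, 229) [ 0.4464 -0.2518  0.104 ]
top (202, 205) [0.5123 0.0503 0.0019]
top (185, 201) [0.515  0.0845 0.0513]
side (326, 152) [ 0.4521 -0.2547  0.106 ]
side (322, 175) [ 0.4465 -0.2404  0.0462]
side (225, 279) [0.5072 0.0458 0.047 ]
```

View pics/crop.png

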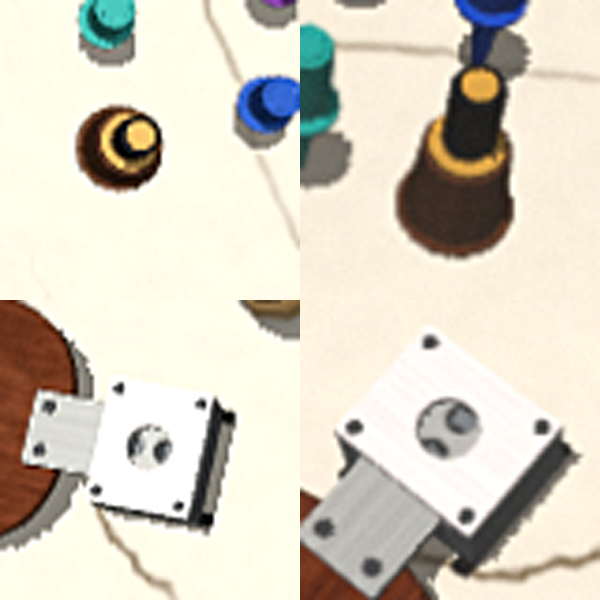

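The crop confirms it: black knob, brass cap and collar, wooden stand at top (326,226) / side (326,152). Through the dock hole, dark tongue-hole slivers show on both sides, with the one away from the board looking larger. Next I'll measure.

Run:
```python
from h import *
import pickle
np.set_printoptions(precision=4,suppress=True)
fs=pickle.load(open('f0.pkl','rb'))
def blob(m,near):
    n,l,st,c=cv2.connectedComponentsWithStats(m.astype('uint8'))
    i=min((i for i in range(1,n) if st[i,4]>5),key=lambda i:np.hypot(*(c[i]-near)))
    return (l==i),c[i],st[i]
P={}
for n,ctr,pc,kc in(('top',(202,205),(327,226),(199.7,203.9)),('side',(225,279),(326,150),(224.7,279.1))):
    f=fs[n]; im=f['frame']; hsv=cv2.cvtColor(im,cv2.COLOR_RGB2HSV).astype(int)
    h,s,v=hsv[...,0],hsv[...,1],hsv[...,2]
    print(n,'cap',im[int(pc[1]),int(pc[0])],'cover',im[int(ctr[1])-9,int(ctr[0])+(4 if n=='top' else -3)],'worktop',im[180,260])
    m,c,st=blob((s>110)&(v>110)&(h>8)&(h<30),pc); P[n,'cap']=c; print('cap c',c,st, onplane(f,*c,0.106))
    # cover via height from depth
    vv,uu=np.mgrid[0:384,0:512]
    p=cv2.undistortPoints(np.stack([uu.ravel(),vv.ravel()],1).astype(float)[:,None],K(f),np.array(f['dist_coeffs']))[:,0]
    d=R.from_quat(f['orientation']).apply(np.c_[p,np.ones(len(p))])*f['z_map'].ravel()[:,None]+f['position']
    Z=d.reshape(384,512,3)
    box=(abs(Z[...,0]-.512)<.07)&(abs(Z[...,1]-.05)<.07)
    mm,c,st=blob(((Z[...,2]>.0535)&(Z[...,2]<.066)&box&(s<60)),ctr)
    q=Z[mm]; print('cover z',np.median(q[:,2]),'n',len(q))
    cn=max(cv2.findContours(mm.astype('uint8'),0,1)[0],key=len)[:,0].astype(float)
    W=np.array([onplane(f,*x,0.057)[:2] for x in cn])
    r=cv2.minAreaRect((W*1000).astype('float32')); print('cover rect mm',r)
    # hole & slivers
    x,y=map(int,np.round(kc)); print(cv2.cvtColor(im,cv2.COLOR_RGB2GRAY)[y-9:y+10,x-9:x+10])
    print('hole',onplane(f,*kc,.057), 'stand/knob z')
    P[n,'hole']=kc
for k in('cap','hole'): print(k,tri(fs['top'],P['top',k],fs['side'],P['side',k]))
```

```text
top cap [158 124  68] cover [180 177 173] worktop [166 161 148]
cap c [327.0698 225.7209] [324 222   7   8  43] [ 0.4541 -0.2633  0.106 ]
cover z 0.05706772105064284 n 817
cover rect mm ((506.6388244628906, 46.91202163696289), (70.36905670166016, 83.89417266845703), 80.47755432128906)
[[179 178 176 177 175 176 177 180 178 179 176 179 176 179 178 176 177 178
  179]
 [178 178 176 177 174 177 182 182 181 182 178 180 177 178 177 177 178 178
  178]
 [178 177 176 179 177 183 177 178 166 163 178 179 179 180 176 178 178 178
  177]
 [180 177 178 181 184 168 140 130  95 122 139 140 172 182 177 179 178 178
  177]
 [180 177 180 180 163 104  76  86  86 141  86  87 150 168 180 180 178 180
  177]
 [180 178 185 160  71  45  73 150 147 144 146 145 142 135 173 179 178 178
  176]
 [180 180 187 107  39  42 106 143 146 146 148 141 135 126 157 182 179 178
  177]
 [177 183 174  56  37  34 100 126 147 148 145 107  89  71 132 184 180 177
  177]
 [178 184 150  39  38  67  94 117 149 148 110  42  25  53  84 184 181 177
  178]
 [177 187 137  38  37 106  82 115 150 138  44  32  44  94 101 184 182 176
  178]
 [17
[... 1992 characters left out ...]
17 117 119 120 121 132 155
  160]
 [124  67  58  51  53  57  79 109 122 122 118 118 119 120 121 121 141 159
  159]
 [148  86  48  55  62  41  49  80 111 120 118 118 118 119 120 133 151 160
  159]
 [159 129  83  75  76  56  36  48  88 116 118 118 118 121 132 150 159 159
  158]
 [161 155 131  97  89  73  50  43  76 113 117 117 120 132 149 158 159 159
  157]
 [158 161 161 146 127 105  80  70  93 117 126 131 136 150 160 159 157 158
  156]
 [158 159 159 162 161 147 128 119 131 140 149 159 163 162 161 160 159 157
  157]
 [160 160 159 159 160 161 162 160 161 158 160 163 164 163 162 160 160 159
  158]]
hole [0.5053 0.049  0.057 ] stand/knob z
cap [ 0.4545 -0.264   0.1016]
hole [0.5077 0.0472 0.0499]
```

```bash
cat >> h.py <<'E'
a=np.deg2rad(80.4); DY=np.array([np.cos(a),np.sin(a),0]); DX=np.array([DY[1],-DY[0],0])
def ori(xdir):
    z=np.array([0,0,-1.]);x=np.array(xdir,float);return R.from_matrix(np.c_[x,np.cross(z,x),z]).as_quat()
E
python3 - <<'E'
from h import *
import pickle
np.set_printoptions(precision=4,suppress=True)
fs=pickle.load(open('f0.pkl','rb'))
C={'side':np.array([.50605,.04873,0]),'top':np.array([.50664,.0469,0])}
for n,pts in(('side',[(228.3,276.2),(220.3,285.1)]),('top',[(190.7+11.5+.3,194+9.5),(190+4.5,194+8.5)])):
    for p in pts:
        w=onplane(fs[n],*p,.050); e=w-C[n]; print(n,p,'dockxy mm',e@DX*1e3,e@DY*1e3)
for nm,p in(('turq',(319,195)),('purple',(366,184)),('blue',(362,218)),('cup',(260,251)),('shaker',(285,160)),('jar',(232,153))):
    print(nm,depthpt(fs['top'],*p))
print('tool R',R.from_quat(T.get_orientation()).as_matrix())
for s in(1,-1):
  for nm,x in(('DY',DY),('DX',DX)):
    for q in((.4539,-.262,.064),(.4539,-.262,.17),(.5063,.0478,.066),(.5063,.0478,.17)):
        print(s,nm,q,inverse_kinematics(list(q),list(ori(s*x))))
E
```

```text
side (228.3, 276.2) dockxy mm -0.4086022014291622 -9.75291732328703
side (220.3, 285.1) dockxy mm 0.015074576464539054 12.127915663185998
top (202.5, 203.5) dockxy mm 3.963649966703649 -6.001671952639999
top (194.5, 202.5) dockxy mm 2.770036350470772 14.388443008992052
turq [ 0.5272 -0.2456  0.1003]
purple [ 0.5558 -0.3569  0.0981]
blue [ 0.4741 -0.3453  0.1008]
cup [ 0.3945 -0.1056  0.0073]
shaker [ 0.6144 -0.1645  0.0892]
jar [ 0.6318 -0.0338  0.0843]
tool R [[ 0.3623 -0.0007  0.932 ]
 [-0.932   0.002   0.3623]
 [-0.0021 -1.      0.0001]]
1 DY (0.4539, -0.262, 0.064) None
1 DY (0.4539, -0.262, 0.17) None
1 DY (0.5063, 0.0478, 0.066) None
1 DY (0.5063, 0.0478, 0.17) None
1 DX (0.4539, -0.262, 0.064) [ 0.1085  0.7971  2.0714 -1.3044  1.6444  1.3075]
1 DX (0.4539, -0.262, 0.17) None
1 DX (0.5063, 0.0478, 0.066) [ 0.5692  0.9252  1.7029 -0.9021  1.9071  1.1751]
1 DX (0.5063, 0.0478, 0.17) [ 0.5692  0.7521  1.7516 -0.941   1.9825  1.0687]
-1 DY (0.4539, -0.262, 0.064) [-0.4109  1.1311  1.2361 -0.3343  2.3167  1.3393]
-1 DY (0.4539, -0.262, 0.17) [-0.4109  0.9829  1.2878 -0.3679  2.4074  1.2921]
-1 DY (0.5063, 0.0478, 0.066) [-0.0413  1.1148  1.2666  0.1734  2.3235  1.6899]
-1 DY (0.5063, 0.0478, 0.17) [-0.0413  0.9684  1.3165  0.1914  2.4183  1.715 ]
-1 DX (0.4539, -0.262, 0.064) [-1.0257  0.9652  1.6123  0.7966  1.9872  1.963 ]
-1 DX (0.4539, -0.262, 0.17) [-1.0257  0.7963  1.6617  0.8396  2.069   2.0602]
-1 DX (0.5063, 0.0478, 0.066) [-0.6285  0.8043  2.0349  1.1281  1.7036  1.8433]
-1 DX (0.5063, 0.0478, 0.17) [-0.6285  0.5897  2.0894  1.1526  1.7706  1.9908]
```

```bash
cat >> h.py <<'E'
def ori(xdir):
    y=np.array([0,0,-1.]);x=np.array(xdir,float);return list(R.from_matrix(np.c_[x,y,np.cross(x,y)]).as_quat())
E
python3 - <<'E'
from h import *
np.set_printoptions(precision=3,suppress=True)
for s in(1,-1):
  for nm,x in(('DY',DY),('DX',DX)):
    for q in((.4539,-.262,.064),(.4539,-.262,.2),(.5063,.0478,.066),(.5063,.0478,.2)):
        print(s,nm,q,inverse_kinematics(list(q),ori(s*x)))
E
```

```text
1 DY (0.4539, -0.262, 0.064) [-0.571  0.148  2.078 -0.     0.915 -1.974]
1 DY (0.4539, -0.262, 0.2) [-0.571  0.     1.96  -0.     1.182 -1.974]
1 DY (0.5063, 0.0478, 0.066) [ 0.045  0.118  2.109 -0.     0.915 -1.358]
1 DY (0.5063, 0.0478, 0.2) [ 0.045 -0.03   1.99  -0.     1.182 -1.358]
1 DX (0.4539, -0.262, 0.064) [-0.571  0.148  2.078 -0.     0.915 -0.403]
1 DX (0.4539, -0.262, 0.2) [-0.571  0.     1.96  -0.     1.182 -0.403]
1 DX (0.5063, 0.0478, 0.066) [ 0.045  0.118  2.109 -0.     0.915  0.213]
1 DX (0.5063, 0.0478, 0.2) [ 0.045 -0.03   1.99  -0.     1.182  0.213]
-1 DY (0.4539, -0.262, 0.064) [-0.571  0.148  2.078 -0.     0.915  1.167]
-1 DY (0.4539, -0.262, 0.2) [-0.571  0.     1.96  -0.     1.182  1.167]
-1 DY (0.5063, 0.0478, 0.066) [ 0.045  0.118  2.109 -0.     0.915  1.783]
-1 DY (0.5063, 0.0478, 0.2) [ 0.045 -0.03   1.99  -0.     1.182  1.783]
-1 DX (0.4539, -0.262, 0.064) None
-1 DX (0.4539, -0.262, 0.2) None
-1 DX (0.5063, 0.0478, 0.066) None
-1 DX (0.5063, 0.0478, 0.2) None
```

```bash
cat >> h.py <<'E'
b=np.deg2rad(70); J1=np.array([np.cos(b),np.sin(b),0]); J2=np.array([np.sin(b),-np.cos(b),0])
PIN=np.array([.4539,-.262,0])
def st(m=''): print(m,'t',T.get_clock(),'p',np.round(T.get_position(),4),'F',np.round(T.get_ft_force(),2),'g',round(T.get_grip_width(),3),'hz',ctrl.hold_point_z)
E
python3 - <<'E'
from h import *
P=lambda z:list(PIN+[0,0,z])
ctrl.move_ptp(P(.2),ori(J2)); st()
print(ctrl.movel(P(.062),velocity=.12,until_force=8)); st('down')
hand.close_gripper(); st('closed J2'); hand.open_jaws()
ctrl.movel(P(.125),velocity=.15); ctrl.move_ptp(P(.125),ori(J1))
print(ctrl.movel(P(.062),velocity=.12,until_force=8)); hand.close_gripper(); st('closed J1')
f=grab('side','grip.png')
f2=grab('top','gript.png')
cv2.imwrite('pics/g2.png',np.hstack([cv2.resize(f['frame'][60:210,250:400,::-1],(400,400)),cv2.resize(f2['frame'][160:280,260:380,::-1],(400,400))]))
E
```

```text
t 1.6667 p [ 0.454  -0.263   0.2003] F [-1.   -0.75  0.44] g 1.001 hz 0.0187
False
down t 2.9667 p [ 0.4546 -0.2625  0.0629] F [0.46 0.18 0.95] g 0.999 hz 0.0187
closed J2 t 3.5417 p [ 0.4542 -0.2622  0.0626] F [-0.06  0.07  4.02] g 0.299 hz 0.0187
False
closed J1 t 7.3667 p [ 0.4542 -0.2622  0.0627] F [-0.82  0.48  3.67] g 0.303 hz 0.0187
```

View pics/g2.png

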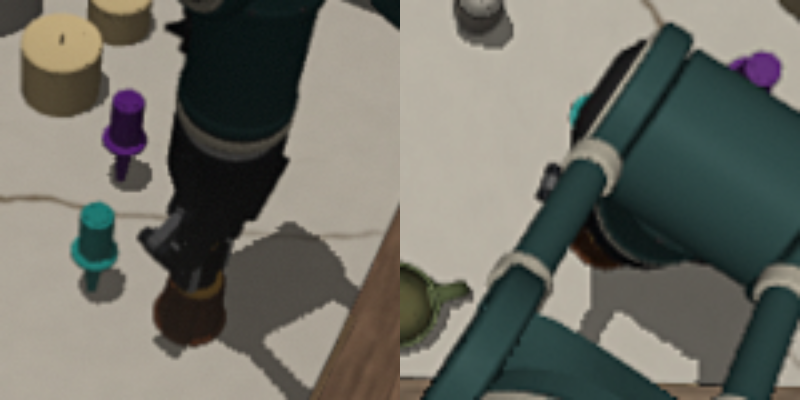

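Pin gripped (opening 0.30, about 26 mm). I'll lift it, carry it over the dock, and look.

```bash
cat >> h.py <<'E'
DOCK=np.array([.5064,.0476,0]); TIP=.0587
def at(dx,dy,tipz): return list(DOCK+DX*dx/1e3+DY*dy/1e3+[0,0,tipz+TIP])
E
python3 - <<'E'
from h import *
import pickle
ctrl.movel(list(PIN+[0,0,.2]),velocity=.15); st('lift')
ctrl.move_ptp(at(0,-9,.09),ori(J1)); ctrl.hold(.3); st('over')
fs={n:grab(n) for n in('side','top')}; pickle.dump((fs,T.get_position()),open('f1.pkl','wb'))
cv2.imwrite('pics/over.png',np.hstack([cv2.resize(fs[n]['frame'][y:y+100,x:x+100,::-1],(400,400),interpolation=cv2.INTER_CUBIC) for n,x,y in(('side',175,220),('top',150,155))]))
E
```

```text
lift t 8.5333 p [ 0.4531 -0.2615  0.1986] F [ 0.05 -0.67 -1.44] g 0.3 hz 0.0187
over t 10.0167 p [0.5052 0.0378 0.1489] F [ 0.4  -0.68 -1.17] g 0.298 hz 0.0187
```

View pics/over.png

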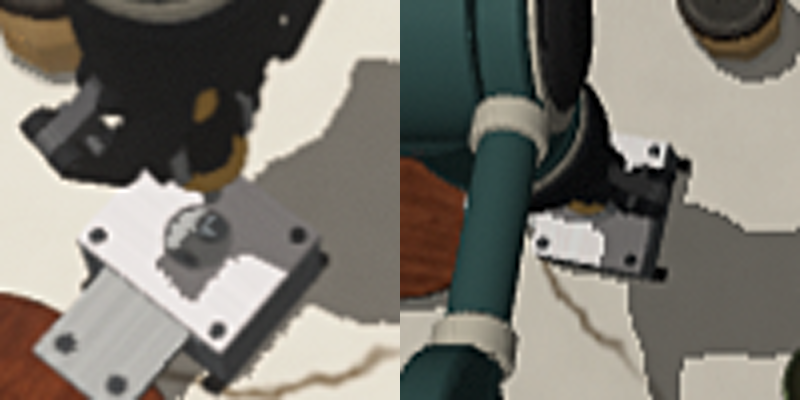

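Side view: the pin tip is at about (228,269.5) and the collar above it. The tongue hole on the -y side is visible at crop (208,225). I'll use the tip to check the side camera's bias.

Run:
```python
from h import *
import pickle
np.set_printoptions(precision=4,suppress=True)
fs,p=pickle.load(open('f1.pkl','rb')); p=np.array(p)
f=fs['side']
w=onplane(f,175+52.8-.4,220+49.5-.4,p[2]-TIP); print('tip side',w,'tcp',p,'diff mm (cam-robot) dock x,y',(w-p)@DX*1e3,(w-p)@DY*1e3)
im=f['frame'].astype(int)
print(cv2.cvtColor(f['frame'],cv2.COLOR_RGB2GRAY)[258:276,218:240])
hsv=cv2.cvtColor(f['frame'],cv2.COLOR_RGB2HSV).astype(int)
m=(hsv[...,1]>110)&(hsv[...,2]>60)&(hsv[...,0]>8)&(hsv[...,0]<30)
m=m[240:275,210:245]; print('\n'.join(''.join('#' if x else '.' for x in r) for r in m))
```

```text
tip side [0.5025 0.0401 0.0901] tcp [0.505  0.0381 0.1488] diff mm (cam-robot) dock x,y -2.776776469043752 1.5394193337699122
[[ 36  53  65  49  28  28  28  27  28  28  27  27  27  25  38  68  82  81
  118 199 231 227]
 [ 56  72  75  58  28  26  27  27  28  31  26  27  26  29  57  82  83  83
  147 214 231 228]
 [ 72  77  75  61  34  24  28  27  26  28  28  25  25  37  68  85  79  81
  154 217 229 229]
 [ 67  76  75  66  39  27  25  28  28  25  27  28  39  63  81  84  80  93
  179 229 232 231]
 [ 61  77  77  64  39  28  29  27  26  30  39  63  77  81  86  83  79 138
  213 235 232 231]
 [ 54  73  75  69  49  47  57  49  55  70  80  83  87  86  84  81  85 160
  224 235 203 157]
 [ 55  68  72  72  65  65  82  80  81  87  86  86  85  84  81  85 100 130
  174 216 188 116]
 [131  74  66  69  75  81  85  86  87  87  86  85  84  80  82 100 112 117
  128 146 134 110]
 [214 140  88  73  76  79  77  82  83  84  82  81  84 100 113 118 117 116
  117 117 117 113]
 [238 232 207 143 116 111  92  82  76  77  71  73  96 119 121 120 117 114
  115 119 119 118]
 [234 235 235 231 234 237 214 135  71  68  6
[... 1260 characters left out ...]
....###.........
.......................####........
.......................####........
.......................###.........
......................####.........
......................####.........
.....................#####.........
...................######..........
..............#.#########..........
.............###########...........
............##########.............
...........##########..............
..............#####................
...................................
...................................
...................................
...................................
...................................
...................................
...................................
```

Run:
```python
from h import *
import pickle
np.set_printoptions(precision=4,suppress=True)
fs,p=pickle.load(open('f1.pkl','rb')); p=np.array(p); f=fs['side']
def proj(X):
    Rm=R.from_quat(f['orientation']).as_matrix().T
    return cv2.projectPoints(np.array(X,float).reshape(-1,3),cv2.Rodrigues(Rm)[0],-Rm@np.array(f['position']),K(f),np.array(f['dist_coeffs']))[0][:,0]
tip=p-[0,0,TIP]
th=np.linspace(0,2*np.pi,73)
for h,r in((0,.004),(.051,.019),(.055,.019)):
    c=proj(tip+np.c_[r*np.cos(th),r*np.sin(th),np.full(73,h)]); print(h,'pred u',c[:,0].min(),c[:,0].max(),'v',c[:,1].min(),c[:,1].max())
w=onplane(f,227.7,268.6,tip[2]); print((w-tip)@DX*1e3,(w-tip)@DY*1e3)
```

```text
0 pred u 224.42483646724025 229.051653829347 v 265.34195542973634 269.6813999370484
0.051 pred u 213.1746489786276 236.47279083678347 v 245.58428776847165 267.21739312586476
0.055 pred u 212.95928443344474 236.3676997314986 v 244.60533816946216 266.32184846277625
-2.5935924473947973 0.5117208747142643
```

The prediction from the robot matches the side view within about 1 px. Fine-tuned dock estimate: (.5066,.0482). Next I'll descend gently at dy = -8.3, toward the nearer hole on the -y side.

```bash
sed -i 's/^DOCK=.*;/DOCK=np.array([.5066,.0482,0]);/' h.py
cat >> h.py <<'E'
def rep(m=''):
    p=np.array(T.get_position());e=p-DOCK;F=np.array(T.get_ft_force())
    print(m,'t',round(T.get_clock(),2),'dx %.1f dy %.1f tip %.1f'%(e@DX*1e3,e@DY*1e3,(p[2]-TIP)*1e3),'Fx %.1f Fy %.1f Fz %.1f'%(F@DX,F@DY,F[2]),'g',round(T.get_grip_width(),3))
E
python3 - <<'E'
from h import *
ctrl.movel(at(0,-8.3,.062),velocity=.08); ctrl.hold(.3); rep('above')
r=ctrl.movel(at(0,-8.3,.0405),velocity=.02,until_force=5); rep(f'down {r}')
ctrl.hold(.3); rep('held')
E
```

```text
above t 10.92 dx 0.4 dy -8.2 tip 62.5 Fx 0.4 Fy -0.5 Fz -0.8 g 0.297
down True t 11.91 dx 0.1 dy -8.4 tip 41.2 Fx -1.3 Fy 0.4 Fz 4.8 g 0.299
held t 12.21 dx 0.1 dy -8.4 tip 41.2 Fx -0.3 Fy 0.5 Fz 5.6 g 0.299
```

The tip is at 41.2 mm, so it is through the tongue hole and resting on the block. Now I'll draw it toward the axis in small steps.

Run:
```python
from h import *
for dy in(-7,-5.5,-4,-3,-2,-1,0):
    r=ctrl.movel(at(0,dy,.0405),velocity=.02,until_force=15); rep(f'{dy} {r}')
    if r: break
    if T.get_ft_force()[2]<1.5: break
```

```text
-7 False t 12.46 dx 0.6 dy -7.5 tip 41.2 Fx -0.6 Fy -2.6 Fz 6.1 g 0.298
-5.5 False t 12.71 dx 0.6 dy -6.6 tip 41.1 Fx 0.0 Fy -5.0 Fz 6.0 g 0.297
-4 False t 12.96 dx 0.6 dy -5.3 tip 41.0 Fx 0.2 Fy -4.7 Fz 5.1 g 0.3
-3 False t 13.21 dx 0.6 dy -3.5 tip 40.6 Fx 2.0 Fy -1.8 Fz 0.6 g 0.302
```

Run:
```python
from h import *
ctrl.movel(at(0,-1.5,.0395),velocity=.02,until_force=10); rep('a')
ctrl.movel(at(0,0,.038),velocity=.02,until_force=10); rep('b')
ctrl.hold(.3); rep('b2')
for z in(.034,.030,.026,.022):
    r=ctrl.movel(at(0,0,z),velocity=.02,until_force=7); ctrl.hold(.15); rep(f'{z} {r}')
    if r: break
```

```text
a t 13.46 dx 0.5 dy -1.3 tip 39.4 Fx 2.3 Fy -2.9 Fz -0.5 g 0.299
b t 13.72 dx 0.3 dy 0.3 tip 37.9 Fx 4.7 Fy -2.0 Fz -0.7 g 0.301
b2 t 14.02 dx 0.2 dy 0.2 tip 38.0 Fx 4.0 Fy -2.0 Fz -0.9 g 0.3
0.034 False t 14.52 dx 0.2 dy -0.2 tip 33.9 Fx 3.5 Fy -3.1 Fz -0.4 g 0.3
0.03 False t 15.02 dx 0.4 dy -0.1 tip 29.8 Fx 5.0 Fy -3.2 Fz 0.5 g 0.302
0.026 False t 15.52 dx 0.7 dy -0.0 tip 25.8 Fx 5.7 Fy -3.6 Fz 0.7 g 0.302
0.022 False t 16.02 dx 0.9 dy 0.0 tip 21.8 Fx 5.7 Fy -2.7 Fz -0.3 g 0.302
```

Run:
```python
from h import *
dx,dy=0.,0.
for k in range(14):
    F=np.array(T.get_ft_force()); dx+=np.clip(.25*(F@DX),-.8,.8) if abs(F@DX)>2 else 0
    fy=F@DY; dy+=np.clip(.15*(fy+2.5 if fy<-2.5 else max(fy-2.5,0)),-.5,.5)
    z=T.get_position()[2]-TIP
    r=ctrl.movel(at(dx,dy,max(z-.003,.0055)),velocity=.02,until_force=8); ctrl.hold(.15); rep(f'cmd {dx:.1f} {dy:.1f} {r}')
    F=np.array(T.get_ft_force())
    if z<.0075 or np.linalg.norm(F)>18: break
```

```text
cmd 0.8 -0.0 False t 16.48 dx 1.1 dy -0.0 tip 18.3 Fx 5.1 Fy -2.7 Fz -0.8 g 0.298
cmd 1.6 -0.1 False t 16.96 dx 1.2 dy -0.1 tip 14.6 Fx 5.3 Fy -2.2 Fz -2.2 g 0.301
cmd 2.4 -0.1 False t 17.45 dx 1.5 dy -0.1 tip 10.9 Fx 1.2 Fy -0.8 Fz -1.8 g 0.303
cmd 2.4 -0.1 False t 17.93 dx 2.0 dy 0.0 tip 7.8 Fx 0.0 Fy -0.2 Fz -1.4 g 0.301
cmd 2.4 -0.1 True t 18.29 dx 2.5 dy 0.1 tip 6.4 Fx -0.9 Fy -0.8 Fz 5.4 g 0.299
cmd 2.4 -0.1 False t 18.69 dx 2.6 dy 0.1 tip 6.5 Fx -1.8 Fy -0.8 Fz 5.8 g 0.303
```

The collar has reached the cover (tip at 6.4 mm, nominal 6.0, 5.8 N). I'll release, retreat and check.

Run:
```python
from h import *
import pickle
np.set_printoptions(precision=4,suppress=True)
hand.open_jaws(); rep('open'); p=np.array(T.get_position())
ctrl.movel(list(p+[0,0,.12]),velocity=.15)
ctrl.move_ptp([.40,-.25,.25],ori(J1)); ctrl.hold(.3); st('away')
fs={n:grab(n) for n in('side','top')}; pickle.dump(fs,open('f2.pkl','wb'))
cv2.imwrite('pics/end.png',np.hstack([cv2.resize(fs[n]['frame'][y:y+100,x:x+100,::-1],(400,400),interpolation=cv2.INTER_CUBIC) for n,x,y in(('side',175,220),('top',150,155))]))
f0=pickle.load(open('f0.pkl','rb'))
for n,cc,rect in(('top',(202,201),(.50664,.0469)),('side',(225,268),(.50605,.04873))):
    f=fs[n];hsv=cv2.cvtColor(f['frame'],cv2.COLOR_RGB2HSV).astype(int)
    m=(hsv[...,1]>100)&(hsv[...,2]>100)&(hsv[...,0]>8)&(hsv[...,0]<30)
    k,l,s,c=cv2.connectedComponentsWithStats(m.astype('uint8'))
    for i in range(1,k):
        if s[i,4]>8 and np.hypot(*(c[i]-cc))<20:
            u,v=c[i]; w=onplane(f,u,v,.107); d=w-np.array([*rect,.107]); print(n,'brass',c[i],s[i,4],'depth z',depthpt(f,u,v)[2],'rel dock mm',d@DX*1e3,d@DY*1e3)
```

```text
open t 19.3 dx 2.4 dy -0.1 tip 5.4 Fx 0.1 Fy 0.0 Fz -0.0 g 0.999
away t 21.7833 p [ 0.4004 -0.2493  0.2498] F [-0.06  0.19  0.54] g 0.999 hz 0.0187
top brass [195.  200.5] 44 depth z 0.11055529609904857 rel dock mm 1.5597977755802246 1.3862592359972643
top brass [203.2353 199.0588] 17 depth z 0.06035521290336976 rel dock mm 8.504395042025873 -17.128355792870718
top brass [196.25   208.6875] 16 depth z 0.05954368125637588 rel dock mm -17.025787054859784 -5.647450024500936
side brass [221.5125 268.425 ] 80 depth z 0.10643570881660014 rel dock mm 1.6647921055231298 0.44315345615315654
side brass [221.2692 283.359 ] 78 depth z 0.06896211631017812 rel dock mm -15.112586124575625 20.95284705327927
```

View pics/end.png

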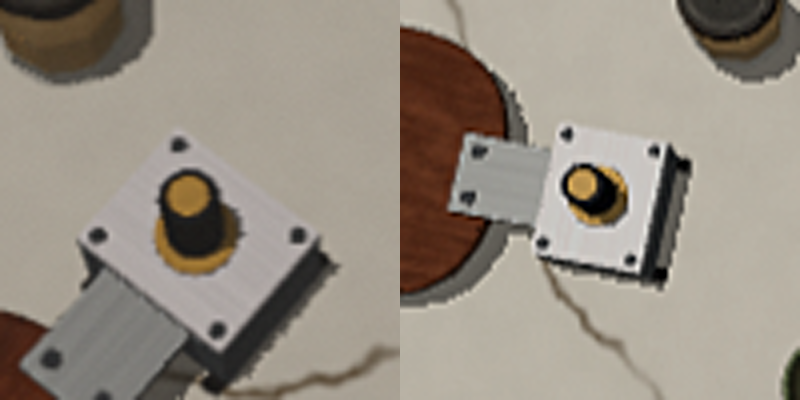

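Run:
```python
from h import *
import pickle
np.set_printoptions(precision=4,suppress=True)
f0=pickle.load(open('f0.pkl','rb'));f2=pickle.load(open('f2.pkl','rb'))
def med(f,u,v,r): return np.median([depthpt(f,u+i,v+j)[2] for i in range(-r,r+1) for j in range(-r,r+1)])
print('cap z after side/top',med(f2['side'],221.5,268.4,2),med(f2['top'],195,200.5,1),'before',med(f0['side'],326.5,149.4,2),med(f0['top'],327,225.7,1))
print('cover z',med(f2['side'],240,281,1),med(f2['top'],209,193,1))
d=tri(f2['side'],(221.5,268.4),f2['top'],(195,200.5))-tri(f0['side'],(326.5,149.4),f0['top'],(327.07,225.7)); print('tri pin shift',d)
for nm,(u,v) in dict(jar=(232,153),shaker=(285,160),cup=(262,250)).items():
    a,b=[cv2.cvtColor(f['top']['frame'],cv2.COLOR_RGB2GRAY)[v-20:v+20,u-20:u+20].astype(int) for f in(f0,f2)]
    print(nm,'top diff px>40:',(abs(a-b)>40).sum())
```

```text
cap z after side/top 0.10661739570772966 0.10754009848387047 before 0.10408646070202643 0.10626543923424703
cover z 0.05667443937826899 0.05666993046710156
tri pin shift [0.054  0.3123 0.0034]
jar top diff px>40: 0
shaker top diff px>40: 11
cup top diff px>40: 0
```

The cap rose by 1.3–2.5 mm from stand to dock, against 2 mm expected if fully home. Handing in.

Run:
```python
from h import *
st(); job_done()
```

```text
t 21.8833 p [ 0.4003 -0.2496  0.2499] F [-0.25 -0.38 -0.1 ] g 1.0 hz 0.0187
the job is handed in; nothing more can be done
```

The pin is locked in the dock with its collar on the cover, and I handed the job in at 21.9 s; no verdict is reported.

**What I did:** I took the black-knobbed pin from its wooden stand, centring it with two crossed grasps. I lowered it through the cover and found the nearer hole, on the −y side about 8 to 10 mm off the axis. The tip stopped at 41.2 mm under about 5 N. I then drew the tongue into line and drove the pin home, correcting sideways from the measured forces. The contact forces I read at each step stayed below about 8 N. I then released the pin and moved the arm clear.

**Last checks:**
- **Seating:** before release the tip was at 6.4 mm, against 6.0 mm nominal. Both pictures afterwards show the pin upright with its collar on the cover. From stand to dock the cap rose 2.5 mm in the side view and 1.3 mm in the top view, against 2 mm expected.
- **Centring:** the knob top measures about 1.6 mm off the estimated hole axis along the dock's x, and 0.4 to 1.4 mm along its y.
- **Bystanders:** the jar and cup look unchanged in the top view. At the shaker 11 pixels differ; I took that for arm shadow but did not check further.

**Disagreements:**
- **Cameras:** the two views differed by about 2 mm on absolute position.
- **Triangulated rise:** this gave 3.4 mm, more than the depth readings.
- **Dock x estimate:** the arm ended 2.5 mm off my estimate along the dock's x. I put this down to estimate error and the pin tilting slightly in the jaws, since it slid fully into the bore.

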